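Dispense a starch tablet and add it to the pile

ROBOT

A 6-joint arm with a two-finger parallel gripper is mounted at the origin on the work surface. World frame = base frame: x ahead of the robot, y to its left, z up, the work surface at z = 0. Lengths are in mm, angles in degrees, forces in N, time in s.
With the tool pointing down it reaches from about 300 to 850 mm from the base axis. Payload 4.2 kg.
Tool frame: the origin (TCP) lies at the very end of the fingers, on their centre line; the grasp point (between the pads) lies 19 mm behind it; z points along the fingers, y is the line along which they close (so a half turn about z gives the same grasp; the last joint's range is limited). The gripper opens to 91 mm and grips with 3 to 60 N. Pads are 32 mm wide; open, the fingers measure 118 mm over their backs; the gripper's body (76 mm by 178 mm) begins 60 mm behind the grasp point.
Start: joints at [75.057, 18.312, 89.639, -0, 72.044, -1.146], TCP at [137.127, 558.426, 213.976] pointing down, gripper open.
Joint ranges: [-177.97, 177.97], [-48.28, 115.42], [12.27, 149.76], [-77.06, 257.06], [2.81, 150.46], [-146.56, 146.56]. Speed limits (degrees/s): [147.25, 147.25, 180, 180, 180, 180].

INTERFACE

Orientations are given as [roll, pitch, yaw] about the fixed x, y, z axes, in that order (R = Rz(yaw) Ry(pitch) Rx(roll)).
In Python, from workcell import env, grab_frame gives the robot as it stands. The module is installed in compiled form; this text tells all that it offers.
- The arm moves only by the tool move_arm, never from a script. Its argument "plan" is a list of rows, each an object of numbers: "tx", "ty", "tz": the shift along the tool's x, y, z in cm; "wx", "wy", "wz": the turn, a rotation vector about the tool's x, y, z in rad. In form: [{"tx": .., "ty": .., "tz": .., "wx": .., "wy": .., "wz": ..}, ...]. A call has 1 to 12 rows; each row shifts and turns the commanded pose from where the row before left it, along the tool's axes as they then stand; what a row does not reach is not made up. A row lasts 1/12 s, in which the tool goes at most 41.7 mm and 7.16 degrees, less where a joint would pass 70% of its speed; a pose out of reach is approached as far as the arm can. A call is refused whole if a number of a shift passes 4.17 or a number of a turn 0.125, either way. A call with a gripper value outside its range is refused whole. "gripper" is the finger opening in cm, from 0 to 9.12, set as the call begins (left out, the last holds). The fingers move at their own pace and stop on an object; "force" is the grip in N (left out, the last holds). Time passes only in rows, so rows that do not move let the fingers close. It gives the time, the measured TCP pose, the force, the opening and the grip force at its end, in the units of the state.
- env.state(): the state, without advancing time (a new reading comes with each control period).
- grab_frame(name): name is "scene" or "top"; returns a dict with "color" (400x640x3 uint8, red, green, blue), "vfov" (degrees; the focal length in pixels is half the picture's height over the tangent of half this angle, whatever the lens; pixels are square), "cx", "cy" (the principal point, pixels), "view" (4x4, takes a point from world to camera coordinates). Camera axes: x right, y up, looking along -z (the intrinsics and any distortion apply to the point x, -y, -z); pixel columns grow to the right and rows downward; lengths in mm; the calibration is good to about 2 mm. A picture is of the moment at which its call begins. There is no depth.
- env.job_done(): hands the job in; it is judged then, once.
The state is a dict: "time_s": time; "qpos": joint angles; "qvel": joint speeds; "effort": joint torques, N m; "ee_pos": TCP position; "ee_rot": TCP orientation; "force": force on the tool from outside, world axes, zero at the start; "torque": the same for the moment, N m; "gripper_width": finger opening in mm; "gripper_force": force on a finger pad.
Only numpy, scipy, OpenCV 4.12 (cv2) and the standard library are available. Lean on these libraries where they do the work, as an engineer would, in place of code of your own. Each camera call takes 0.05 s, during which the arm holds its last target. There are 200 camera calls.

TASK

Push the tablet dispenser's sprung slide all the way to its stop, once, and let it spring right back, so that one starch tablet comes out on the ledge. Then stack that tablet squarely on top of the pile of two on the cork mat, keeping the pile square and on the mat; leave the other tablet in the dispenser and do not disturb the iron, bowl, spoon or pegs.

Things in the scene. Friction and masses are not known exactly. Their poses are not given: they have to be found in the camera images.
- dispenser: grey metal tablet dispenser fixed to the table. Origin at table height under its tower's centre; x is the push direction, from the slide's tab to the ledge. Base 20 mm high, 64 mm wide, x -145 to +27 mm. Tower 54 x 55 mm, clear lid's top at z 70 mm, with two tablets one above the other inside; the lower comes out by the low gate in the +x wall
- slide (a joint): travel of the steel slide along the dispenser's +x: 0 = out (rest, held by its spring), 0.058 m = fully pushed, at its stop; the spring takes 3 N at the start and 9 N at the end
- tab (a point): centre of the pushing face of the slide's upright steel tab, on the tail side, 55 mm above the table; axes as the dispenser's; moves with the slide. Tab 42 mm wide, 10 mm thick, its face 20 to 72 mm above the table; push it along the dispenser's +x. At rest the face is 105 mm behind the tower's centre
- ledge (a point): on the narrow ledge beyond the gate, 57.5 mm in +x from the tower's centre, 20 mm above the table: about where the pushed-out tablet's underside centre comes to lie. Ledge 30 mm wide, x +27 to +97 mm of the dispenser, 4 mm lip at its end; the tablet overhangs it by 7 mm on both sides and can be pinched there across y
- magazine (a point): centre of the tower's inner floor, 20 mm above the table, where the lowest tablet lies before it is pushed out
- tablet_a: white pressed starch tablet, a square slab 44 x 44 x 14 mm, about 40 g, origin at the centre of its underside, z up, x and y square to its sides; at the start the lower one in the tower, the one that the slide pushes out
- tablet_b: white pressed starch tablet, a square slab 44 x 44 x 14 mm, about 40 g, origin at the centre of its underside, z up, x and y square to its sides; at the start the upper one in the tower; it drops to the tower's floor when the slide returns, and must stay in the tower
- mat: square cork mat fixed to the table, 100 x 100 x 8 mm, origin at the centre of its underside
- pile_low: white pressed starch tablet, a square slab 44 x 44 x 14 mm, about 40 g, origin at the centre of its underside, z up, x and y square to its sides; lower one of the pile, lying on the cork mat
- pile_top: white pressed starch tablet, a square slab 44 x 44 x 14 mm, about 40 g, origin at the centre of its underside, z up, x and y square to its sides; upper one of the pile; the new tablet goes on it, its underside then 14 mm above this one's underside (36 mm above the table)
- iron: steam iron lying flat, about 240 x 112 x 145 mm, origin under its middle, nose to +x; bystander
- bowl: glass bowl, rim diameter 160 mm, 70 mm high, origin at the centre of its underside; bystander
- spoon: wooden spoon 280 mm long, lying along its x axis; bystander
- peg0: blue plastic clothes peg 75 x 16 x 12 mm, lying along its x axis, origin at the centre of its underside; bystander
- peg1: a second such peg; bystander
Mind the look-alikes: they are no part of the job. Of the things that look like the mat, the largest one is meant. Leave any purple look-alike of the pile_top alone.

How it is judged (in metres and radians):
On the way, in this order (a step that is already met when the one before it is completed fails the run):
1. the slide is pushed to its stop (at least 53 of its 58 mm) (value of joint slide above 0.053 m), for 0.05 s.
2. the slide has sprung back (within 5 mm of rest) and the tablet lies on the ledge, clear of the tower (value of joint slide below 0.005 m and distance between tablet_a and ledge below 0.018 m), for 0.1 s.
At the end, for the whole second after the job is handed in: The dispensed tablet lies flat and still on the pile of two on the mat; each tablet is within 8 mm and 10 degrees (any quarter turn) of the one below, the lowest within 35 mm of the mat's centre. The slide is back within 5 mm of rest and the other tablet is still in the tower (horizontal distance between tablet_a and pile_top below 0.008 m and z of tablet_a in the frame of pile_top between 0.01 and 0.018 m and (angle between the x axis of tablet_a and the x axis of pile_top, either way round below 0.17 rad or angle between the x axis of tablet_a and the y axis of pile_top, either way round below 0.17 rad) and angle between the z axis of tablet_a and the z axis of pile_top, either way round below 0.1 rad and linear speed of tablet_a below 0.02 m/s and horizontal distance between pile_top and pile_low below 0.008 m and z of pile_top in the frame of pile_low above 0.01 m and (angle between the x axis of pile_top and the x axis of pile_low, either way round below 0.17 rad or angle between the x axis of pile_top and the y axis of pile_low, either way round below 0.17 rad) and horizontal distance between pile_low and mat below 0.035 m and angle between pile_low's own z axis and vertical below 0.1 rad and value of joint slide below 0.005 m and horizontal distance between tablet_b and magazine below 0.012 m); the robot touches nothing.
It fails at once if a second tablet is pushed out of the tower (horizontal distance between tablet_b and magazine above 0.03 m).
It fails at once if the iron, bowl, spoon or a peg is shifted by more than 30 mm (distance of any of iron, bowl, spoon, peg0, peg1 from where it was at the start of the episode above 0.03 m).
It also fails if it takes over 50 s, if anything falls off the work surface, if the arm or the gripper's body presses on something with over 40 N, if the wrist force passes 120 N, or if a joint passes its speed limit or range.

## Working session

There is one attempt and no reset: what is moved stays moved. The work goes in short steps, Python scripts to look and compute and a tool call to move; the robot and the scene stay as the last step left them, time stands still between calls to the robot, and variables do not carry over. Pictures are saved under pics/ and viewed, at most 10 in all, crops included, and the job is handed in when it is done.

Besides the shell and the picture viewer there is one more tool, called after ">>>" by a JSON object that holds its "op" and its "data". move_arm: Moves the arm, as the interface text tells. Its arguments: {"type":"object","properties":{"plan":{"type":"array","items":{"type":"object","properties":{"tx":{"type":"number"},"ty":{"type":"number"},"tz":{"type":"number"},"wx":{"type":"number"},"wy":{"type":"number"},"wz":{"type":"number"}}}},"gripper":{"type":"number"},"force":{"type":"number"}},"required":["plan"]}

```bash
mkdir -p pics
cat > h.py <<'E'
import numpy as np, cv2, json
def save(n,f):
    from workcell import grab_frame
    d=grab_frame(n); cv2.imwrite(f'pics/{f}.png',d['color'][:,:,::-1])
    json.dump({k:np.asarray(v).tolist() for k,v in d.items() if k!='color'},open(f'pics/{f}.json','w'))
    print({k:np.asarray(v).tolist() for k,v in d.items() if k!='color'})
def pix2w(f,u,v,z):
    d=json.load(open(f'pics/{f}.json')); V=np.array(d['view']); F=200/np.tan(np.radians(d['vfov'])/2)
    r=V[:3,:3].T@np.array([(u-d['cx'])/F,-(v-d['cy'])/F,-1]); c=-V[:3,:3].T@V[:3,3]
    return (c+r*(z-c[2])/r[2]).round(1)
def w2pix(f,p):
    d=json.load(open(f'pics/{f}.json')); V=np.array(d['view']); F=200/np.tan(np.radians(d['vfov'])/2)
    q=V[:3,:3]@np.array(p)+V[:3,3]
    return np.round([d['cx']+F*q[0]/-q[2],d['cy']-F*q[1]/-q[2]],1)
E
python3 -c "
from h import *
save('top','t0');save('scene','s0')
from workcell import env;print(env.state())"
```

```text
{'vfov': 49.49960360404466, 'cx': 320.7204415692447, 'cy': 202.70081353221119, 'view': [[0.008170648120651193, -0.9999666015892741, 0.00019030314388421377, -41.13055383868264], [0.9897284862481911, 0.008114156051150623, 0.1427294082536669, -600.5330216879939], [-0.14272618546767388, -0.0009778433287846793, 0.98976172880359, -1234.296652346146], [0.0, 0.0, 0.0, 1.0]]}
{'vfov': 56.07726168393642, 'cx': 323.7367965391596, 'cy': 200.51735966538718, 'view': [[0.8734791366043033, 0.48672425264660163, 0.011562863080038828, -500.2588754128704], [-0.33590747768044393, 0.5852905727832892, 0.7379709424153306, 192.54068332278234], [0.3524207206668794, -0.6484862737919875, 0.674733420209805, -1553.9583974663394], [0.0, 0.0, 0.0, 1.0]]}
{'time_s': 0.1, 'qpos': array([ 7.50565443e+01,  1.83469836e+01,  8.97013830e+01, -5.32354475e-04,
        7.20427996e+01, -1.14511686e+00]), 'qvel': array([ 0.0994494 , -0.03381446, -0.23963125,  0.05967263,  0.08168835,
        0.12598583]), 'effort': array([ 1.60461626e-03, -4.13330090e+01, -2.32510078e+01,  7.31132319e-02,
        4.22724767e-02, -4.74771309e-05]), 'ee_pos': array([137.01537255, 557.95972168, 213.20099023]), 'ee_rot': array([-1.79908842e+02, -1.31587111e-03,  1.66201825e+02]), 'force': array([-0.23251399,  0.99547289, -0.32672688]), 'torque': array([ 0.0549003 ,  0.02783725, -0.01413261]), 'gripper_force': 0.0, 'gripper_width': 90.80327520545447}
```

View pics/t0.png

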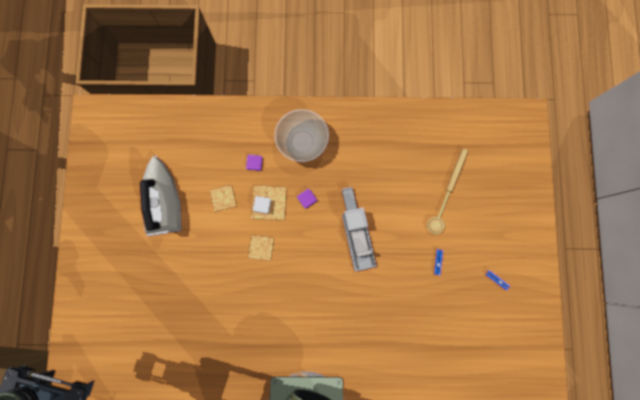

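View pics/s0.png

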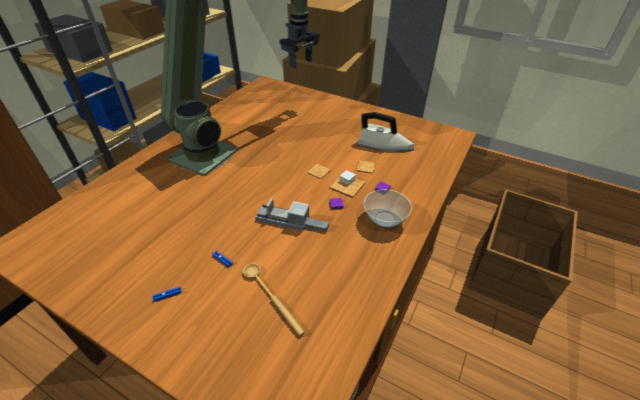

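Top picture: dispenser tower at (355,218), tab end near (362,255), ledge end at (348,190). Mat look-alikes are at (223,198), (261,247) and (268,202); the last is the largest, so it is the mat. The white pile is at (262,205). The purple look-alikes at (255,162) and (307,198) stay untouched. Next, one close crop of each view.

```bash
python3 -c "
from h import *
a=cv2.imread('pics/t0.png')[170:280,235:385]; cv2.imwrite('pics/t0c.png',cv2.resize(a,None,fx=5,fy=5,interpolation=cv2.INTER_CUBIC))
b=cv2.imread('pics/s0.png')[155:240,240:400]; cv2.imwrite('pics/s0c.png',cv2.resize(b,None,fx=5,fy=5,interpolation=cv2.INTER_CUBIC))
"
```

```text
(no output)
```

View pics/t0c.png

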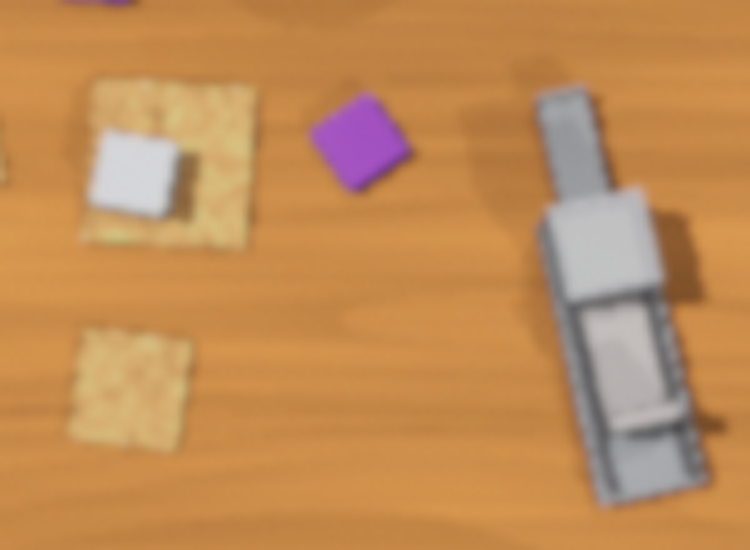

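View pics/s0c.png

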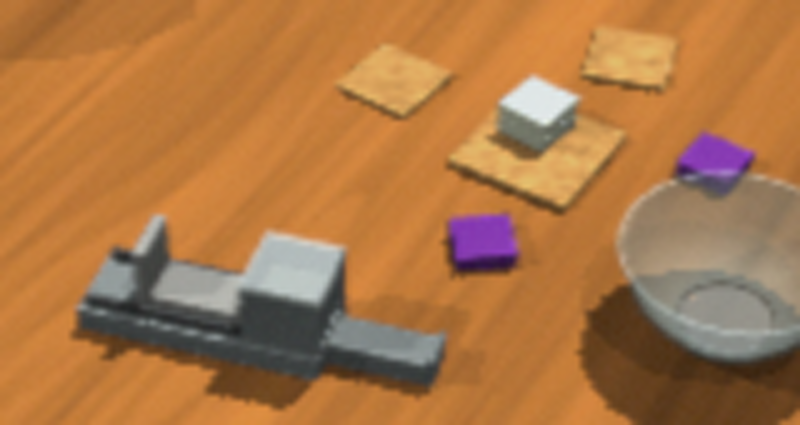

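```bash
cat > fit.py <<'E'
from h import *
from scipy.optimize import least_squares
def o(P,x0,y0): return (np.array(P)+.5)/5-.5+[x0,y0]
T=lambda P:o(P,235,170); S=lambda P:o(P,240,155)
def fit(obs,g):
    def pr(p):
        c,s=np.cos(p[2]),np.sin(p[2]); r=[]
        for f,q,m in obs: r.append(w2pix(f,[p[0]+c*m[0]-s*m[1],p[1]+s*m[0]+c*m[1],m[2]])-q)
        return np.ravel(r)
    s=least_squares(pr,g,x_scale=[1,1,.01],diff_step=1e-3); print(s.x[:2].round(1),np.degrees(s.x[2]).round(1)); print(pr(s.x).reshape(-1,2).round(1).tolist())
    return s.x
t=[((547,212),(27,27.5,70)),((642,190),(27,-27.5,70)),((663,285),(-27,-27.5,70)),((567,303),(-27,27.5,70)),((600,503),(-145,32,20)),((708,482),(-145,-32,20)),((536,93),(97,15,24)),((587,87),(97,-15,24))]
s=[((268,233),(-27,27.5,70)),((345,246),(27,27.5,70)),((325,308),(27,-27.5,70)),((243,290),(-27,-27.5,70)),((80,306),(-145,-32,20))]
to=[('t0',T(a),b) for a,b in t]; so=[('s0',S(a),b) for a,b in s]
sq=lambda h,z:[(h,h,z),(h,-h,z),(-h,-h,z),(-h,h,z)]
if __name__=='__main__':
    g=pix2w('t0',355,218,70); print(g)
    for ob in(to,so,to+so): fit(ob,[g[0],g[1],.2])
    g=pix2w('t0',262,205,36)
    pt=[('t0',T(a),b) for a,b in zip([(107,131),(180,141),(167,217),(91,204)],[sq(22,36)[i] for i in(3,0,1,2)])]
    pt=[('t0',T(a),b) for a,b in zip([(107,131),(180,141),(167,217),(91,204)],sq(22,36))]
    ps=[('s0',S(a),b) for a,b in zip([(580,102),(540,125),(498,100),(535,75)],sq(22,36))]
    for ob in(pt,ps,pt+ps): fit(ob,[g[0],g[1],-.15])
    mt=[('t0',T(a),b) for a,b in zip([(97,78),(257,88),(248,248),(80,240)],sq(50,8))]
    fit(mt,[g[0],g[1],0])
    st_tab=pix2w('t0',*T((650,412)),72);print('tab top front edge',st_tab)
E
python3 fit.py
```

```text
[ 553.5 -134.9   70. ]
[ 552.  -136.6] 11.5
[[0.3, -0.8], [0.0, -0.1], [-0.3, -0.7], [0.1, -0.6], [-1.0, 0.5], [-1.3, 0.5], [1.1, 1.3], [0.7, 0.7]]
[ 557. -141.] 11.6
[[0.6, -0.1], [0.6, 0.8], [-1.0, -0.3], [-0.5, -0.5], [-0.4, 0.2]]
[ 553.7 -137.1] 11.5
[[0.5, -1.4], [0.2, -0.7], [-0.1, -1.3], [0.3, -1.2], [-0.9, -0.1], [-1.1, -0.1], [1.3, 0.8], [0.9, 0.1], [0.5, -1.1], [0.4, -0.2], [-1.3, -1.4], [-0.7, -1.5], [-0.4, -0.9]]
[595.9 138.2] -8.6
[[-0.2, 0.0], [-0.2, 0.3], [-0.2, -0.3], [0.3, -0.1]]
[597.4 136. ] -8.6
[[-0.2, -1.2], [1.1, 0.0], [-0.1, 0.3], [-0.7, -0.3]]
[596.2 137.9] -8.6
[[-0.1, -0.1], [-0.1, 0.2], [-0.1, -0.4], [0.4, -0.2], [-0.2, -1.6], [1.1, -0.4], [-0.2, 0.0], [-0.8, -0.7]]
[606.1 123.3] 0.0
[[-2.0, 0.6], [-1.1, -1.1], [0.0, -0.4], [0.4, 0.9]]
tab top front edge [ 456.7 -161.6   72. ]
```

```bash
sed -i 's/return np.round(\(.*\),1)$/return np.array(\1)/' h.py; sed -i 's/,diff_step=1e-3//' fit.py; python3 fit.py
```

```text
[ 553.5 -134.9   70. ]
[ 552.2 -136.4] 12.7
[[0.1, -0.7], [-0.2, -0.3], [-0.2, -1.0], [0.3, -0.5], [0.0, 0.5], [-0.3, -0.0], [0.4, 1.5], [-0.0, 0.6]]
[ 557.  -140.1] 12.7
[[0.6, -0.1], [0.7, 0.5], [-0.7, -0.6], [-0.2, -0.5], [-0.4, 0.7]]
[ 553.3 -137. ] 12.8
[[0.3, -1.0], [-0.1, -0.7], [0.0, -1.4], [0.5, -0.9], [0.3, 0.1], [-0.1, -0.5], [0.5, 1.2], [0.1, 0.3], [0.1, -1.1], [0.2, -0.4], [-1.1, -1.6], [-0.6, -1.4], [-0.7, -0.2]]
[595.9 138. ] -8.9
[[-0.1, -0.0], [-0.1, 0.4], [-0.2, -0.3], [0.4, -0.1]]
[598.1 134.4] -15.7
[[-0.0, -0.3], [0.1, 0.3], [-0.3, -0.0], [0.2, -0.0]]
[596.4 137.3] -10.9
[[0.4, -0.4], [0.3, 0.5], [-0.3, -0.3], [0.4, -0.6], [-0.2, -1.3], [0.7, -0.3], [-0.3, -0.1], [-0.5, -0.6]]
[606.1 121.3] -2.9
[[-0.4, -0.2], [0.3, -0.3], [-0.2, 0.4], [0.3, 0.0]]
tab top front edge [ 456.7 -161.6   72. ]
```

>>> {"op": "move_arm", "data": {"plan": [{"tx":-2.25,"ty":-3.18},{"tx":-2.25,"ty":-3.18},{"tx":-2.25,"ty":-3.18},{"tx":-2.25,"ty":-3.18},{"tx":-2.25,"ty":-3.18},{"tx":-2.25,"ty":-3.18},{"tx":-2.25,"ty":-3.18},{"tx":-2.25,"ty":-3.18},{"tx":-2.25,"ty":-3.18},{"tx":-2.25,"ty":-3.18},{"tx":-2.25,"ty":-3.18},{"tx":-2.25,"ty":-3.18}], "gripper": 0}}

```text
schema error: expected keys tx, ty, tz, wx, wy, wz
```

>>> {"op": "move_arm", "data": {"plan": [{"tx":-2.25,"ty":-3.18},{"tx":-2.25,"ty":-3.18},{"tx":-2.25,"ty":-3.18},{"tx":-2.25,"ty":-3.18},{"tx":-2.25,"ty":-3.18},{"tx":-2.25,"ty":-3.18},{"tx":-2.25,"ty":-3.18},{"tx":-2.25,"ty":-3.18},{},{}]}}

```text
schema error: expected keys tx, ty, tz, wx, wy, wz
```

>>> {"op": "move_arm", "data": {"plan": [{"wz":0.12},{"wz":0.12},{"wz":0.12},{"wz":0.12},{"wz":0.12},{"wz":0.12},{"wz":0.12},{"wz":0.12},{"wz":0.12},{"wz":0.12},{"wz":0.12},{"wz":0.12}]}}

```text
schema error: expected keys tx, ty, tz, wx, wy, wz
```

>>> {"op": "move_arm", "data": {"plan": [{"wz":0.12},{"wz":0.12},{"wz":0.12},{"wz":0.12},{"wz":0.12},{"wz":0.12},{"wz":0.12},{"wz":0.12},{"wz":0.12},{"wz":0.12},{},{}]}}

```text
schema error: expected keys tx, ty, tz, wx, wy, wz
```

>>> {"op": "move_arm", "data": {"plan": [{"tx":-2.25,"ty":-3.18,"tz":0,"wx":0,"wy":0,"wz":0},{"tx":-2.25,"ty":-3.18,"tz":0,"wx":0,"wy":0,"wz":0},{"tx":-2.25,"ty":-3.18,"tz":0,"wx":0,"wy":0,"wz":0},{"tx":-2.25,"ty":-3.18,"tz":0,"wx":0,"wy":0,"wz":0},{"tx":-2.25,"ty":-3.18,"tz":0,"wx":0,"wy":0,"wz":0},{"tx":-2.25,"ty":-3.18,"tz":0,"wx":0,"wy":0,"wz":0},{"tx":-2.25,"ty":-3.18,"tz":0,"wx":0,"wy":0,"wz":0},{"tx":-2.25,"ty":-3.18,"tz":0,"wx":0,"wy":0,"wz":0},{"tx":-2.25,"ty":-3.18,"tz":0,"wx":0,"wy":0,"wz":0},{"tx":-2.25,"ty":-3.18,"tz":0,"wx":0,"wy":0,"wz":0}], "gripper": 0}}

```text
time_s: 0.93
ee_pos: [279.7, 194.1, 213.8]
ee_rot: [180.0, 0.0, 166.3]
force: [1.4, -0.6, -0.2]
gripper_width: 27.5
gripper_force: 0.0
```

>>> {"op": "move_arm", "data": {"plan": [{"tx":-2.25,"ty":-3.18,"tz":0,"wx":0,"wy":0,"wz":0},{"tx":-2.25,"ty":-3.18,"tz":0,"wx":0,"wy":0,"wz":0},{"tx":-2.25,"ty":-3.18,"tz":0,"wx":0,"wy":0,"wz":0},{"tx":-2.25,"ty":-3.18,"tz":0,"wx":0,"wy":0,"wz":0},{"tx":-2.25,"ty":-3.18,"tz":0,"wx":0,"wy":0,"wz":0},{"tx":-2.25,"ty":-3.18,"tz":0,"wx":0,"wy":0,"wz":0},{"tx":-2.25,"ty":-3.18,"tz":0,"wx":0,"wy":0,"wz":0},{"tx":-2.25,"ty":-3.18,"tz":0,"wx":0,"wy":0,"wz":0},{"tx":-2.25,"ty":-3.18,"tz":0,"wx":0,"wy":0,"wz":0},{"tx":-2.25,"ty":-3.18,"tz":0,"wx":0,"wy":0,"wz":0},{"tx":0,"ty":0,"tz":0,"wx":0,"wy":0,"wz":0}]}}

```text
time_s: 1.85
ee_pos: [424.9, -172.2, 213.5]
ee_rot: [-179.8, 0.1, 165.9]
force: [-0.1, -0.3, 0.3]
gripper_width: 0.3
gripper_force: 0.0
```

>>> {"op": "move_arm", "data": {"plan": [{"tx":0,"ty":0,"tz":0,"wx":0,"wy":0,"wz":0.12},{"tx":0,"ty":0,"tz":0,"wx":0,"wy":0,"wz":0.12},{"tx":0,"ty":0,"tz":0,"wx":0,"wy":0,"wz":0.12},{"tx":0,"ty":0,"tz":0,"wx":0,"wy":0,"wz":0.12},{"tx":0,"ty":0,"tz":0,"wx":0,"wy":0,"wz":0.12},{"tx":0,"ty":0,"tz":0,"wx":0,"wy":0,"wz":0.12},{"tx":0,"ty":0,"tz":0,"wx":0,"wy":0,"wz":0.12},{"tx":0,"ty":0,"tz":0,"wx":0,"wy":0,"wz":0.12},{"tx":0,"ty":0,"tz":0,"wx":0,"wy":0,"wz":0.12},{"tx":0,"ty":0,"tz":0,"wx":0,"wy":0,"wz":0.12},{"tx":0,"ty":0,"tz":0,"wx":0,"wy":0,"wz":0.12},{"tx":0,"ty":0,"tz":0,"wx":0,"wy":0,"wz":0.12}]}}

```text
time_s: 2.85
ee_pos: [422.0, -165.9, 213.6]
ee_rot: [-179.9, -0.0, 83.4]
force: [-1.0, 0.2, -1.0]
gripper_width: 0.8
gripper_force: 0.0
```

>>> {"op": "move_arm", "data": {"plan": [{"tx":0,"ty":0,"tz":0,"wx":0,"wy":0,"wz":0.12},{"tx":0,"ty":0,"tz":0,"wx":0,"wy":0,"wz":0.12},{"tx":0,"ty":0,"tz":0,"wx":0,"wy":0,"wz":0.12},{"tx":0,"ty":0,"tz":0,"wx":0,"wy":0,"wz":0.12},{"tx":0,"ty":0,"tz":0,"wx":0,"wy":0,"wz":0.12},{"tx":0,"ty":0,"tz":0,"wx":0,"wy":0,"wz":0.12},{"tx":0,"ty":0,"tz":0,"wx":0,"wy":0,"wz":0.12},{"tx":0,"ty":0,"tz":0,"wx":0,"wy":0,"wz":0.12},{"tx":0,"ty":0,"tz":0,"wx":0,"wy":0,"wz":0.12},{"tx":0,"ty":0,"tz":0,"wx":0,"wy":0,"wz":0.12},{"tx":0,"ty":0,"tz":0,"wx":0,"wy":0,"wz":0},{"tx":0,"ty":0,"tz":0,"wx":0,"wy":0,"wz":0}]}}

```text
time_s: 3.85
ee_pos: [422.1, -166.1, 213.7]
ee_rot: [-180.0, 0.0, 15.1]
force: [-0.0, -0.5, 0.0]
gripper_width: 0.8
gripper_force: 0.0
```

>>> {"op": "move_arm", "data": {"plan": [{"tx":0,"ty":0,"tz":4,"wx":0,"wy":0,"wz":0.042},{"tx":0,"ty":0,"tz":4,"wx":0,"wy":0,"wz":0},{"tx":0,"ty":0,"tz":4,"wx":0,"wy":0,"wz":0},{"tx":0,"ty":0,"tz":3,"wx":0,"wy":0,"wz":0},{"tx":0,"ty":0,"tz":1.8,"wx":0,"wy":0,"wz":0},{"tx":0,"ty":0,"tz":0,"wx":0,"wy":0,"wz":0},{"tx":0,"ty":0,"tz":0,"wx":0,"wy":0,"wz":0}]}}

```text
time_s: 4.43
ee_pos: [422.1, -166.3, 45.5]
ee_rot: [-179.9, 0.1, 12.6]
force: [0.2, -0.3, 0.5]
gripper_width: 0.3
gripper_force: 0.0
```

```bash
python3 -c "
from h import *
save('scene','s1');save('top','t1')
b=cv2.imread('pics/s1.png')[130:240,200:350]; a=cv2.imread('pics/t1.png')[180:290,300:420]
cv2.imwrite('pics/c1.png',cv2.resize(np.hstack([a,b]),None,fx=2.9,fy=2.9,interpolation=cv2.INTER_CUBIC))
from workcell import env;print(env.state()['ee_pos'])" | tail -1
```

```text
[ 423.68732308 -166.96242035   47.21185889]
```

View pics/c1.png

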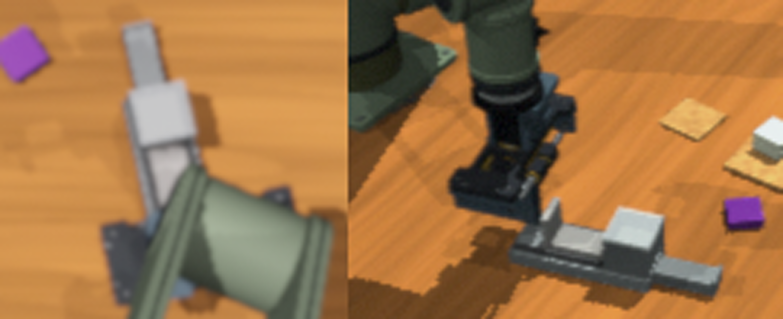

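The crop shows the closed fingers upright just behind the tab (crop pixel ~(540,215)), in line with it. Pushing next.

>>> {"op": "move_arm", "data": {"plan": [{"tx":0.8,"ty":0,"tz":0,"wx":0,"wy":0,"wz":0},{"tx":0.8,"ty":0,"tz":0,"wx":0,"wy":0,"wz":0},{"tx":0.8,"ty":0,"tz":0,"wx":0,"wy":0,"wz":0},{"tx":0.8,"ty":0,"tz":0,"wx":0,"wy":0,"wz":0},{"tx":0,"ty":0,"tz":0,"wx":0,"wy":0,"wz":0}]}}

```text
time_s: 4.95
ee_pos: [454.4, -159.4, 46.6]
ee_rot: [180.0, 0.0, 12.6]
force: [-4.7, -1.6, 2.7]
gripper_width: 0.3
gripper_force: 2.4
```

>>> {"op": "move_arm", "data": {"plan": [{"tx":0.8,"ty":0,"tz":0,"wx":0,"wy":0,"wz":0},{"tx":0.8,"ty":0,"tz":0,"wx":0,"wy":0,"wz":0},{"tx":0.8,"ty":0,"tz":0,"wx":0,"wy":0,"wz":0},{"tx":0.8,"ty":0,"tz":0,"wx":0,"wy":0,"wz":0},{"tx":0,"ty":0,"tz":0,"wx":0,"wy":0,"wz":0}]}}

```text
time_s: 5.37
ee_pos: [483.9, -152.3, 46.2]
ee_rot: [-179.9, 0.2, 12.6]
force: [-8.3, -1.8, 6.0]
gripper_width: 0.5
gripper_force: 4.0
```

>>> {"op": "move_arm", "data": {"plan": [{"tx":0.4,"ty":0,"tz":0,"wx":0,"wy":0,"wz":0},{"tx":0.3,"ty":0,"tz":0,"wx":0,"wy":0,"wz":0},{"tx":0,"ty":0,"tz":0,"wx":0,"wy":0,"wz":0}]}}

```text
time_s: 5.62
ee_pos: [489.1, -151.0, 46.1]
ee_rot: [-179.9, 0.4, 12.6]
force: [-8.8, -3.0, 5.0]
gripper_width: 0.6
gripper_force: 4.7
```

>>> {"op": "move_arm", "data": {"plan": [{"tx":0.3,"ty":0,"tz":0,"wx":0,"wy":0,"wz":0},{"tx":0,"ty":0,"tz":0,"wx":0,"wy":0,"wz":0}]}}

```text
time_s: 5.78
ee_pos: [489.1, -150.9, 46.1]
ee_rot: [-179.9, 0.7, 12.7]
force: [-16.7, -5.8, 11.0]
gripper_width: 0.9
gripper_force: 8.7
```

>>> {"op": "move_arm", "data": {"plan": [{"tx":0.1,"ty":0,"tz":0,"wx":0,"wy":0,"wz":0},{"tx":-1,"ty":0,"tz":0,"wx":0,"wy":0,"wz":0},{"tx":-1.5,"ty":0,"tz":0,"wx":0,"wy":0,"wz":0},{"tx":-1.5,"ty":0,"tz":0,"wx":0,"wy":0,"wz":0},{"tx":-1.5,"ty":0,"tz":0,"wx":0,"wy":0,"wz":0},{"tx":-1.5,"ty":0,"tz":0,"wx":0,"wy":0,"wz":0},{"tx":-1.5,"ty":0,"tz":0,"wx":0,"wy":0,"wz":0},{"tx":0,"ty":0,"tz":0,"wx":0,"wy":0,"wz":0},{"tx":0,"ty":0,"tz":-4,"wx":0,"wy":0,"wz":0},{"tx":0,"ty":0,"tz":-4,"wx":0,"wy":0,"wz":0},{"tx":0,"ty":0,"tz":-4,"wx":0,"wy":0,"wz":0},{"tx":0,"ty":0,"tz":0,"wx":0,"wy":0,"wz":0}]}}

```text
time_s: 6.78
ee_pos: [419.2, -170.8, 173.9]
ee_rot: [179.4, -0.9, 12.5]
force: [0.3, -1.0, 0.7]
gripper_width: 0.5
gripper_force: 0.0
```

```bash
python3 -c "
from h import *
save('scene','s2');save('top','t2')
b=cv2.imread('pics/s2.png')[180:240,250:340]; a=cv2.imread('pics/t2.png')[180:240,320:390]
cv2.imwrite('pics/c2.png',cv2.resize(np.hstack([a,b]),None,fx=5,fy=5,interpolation=cv2.INTER_CUBIC))
" | tail -1
```

```text
{'vfov': 49.49960360404466, 'cx': 320.7204415692447, 'cy': 202.70081353221119, 'view': [[0.008170648120651193, -0.9999666015892741, 0.00019030314388421377, -41.13055383868264], [0.9897284862481911, 0.008114156051150623, 0.1427294082536669, -600.5330216879939], [-0.14272618546767388, -0.0009778433287846793, 0.98976172880359, -1234.296652346146], [0.0, 0.0, 0.0, 1.0]]}
```

View pics/c2.png

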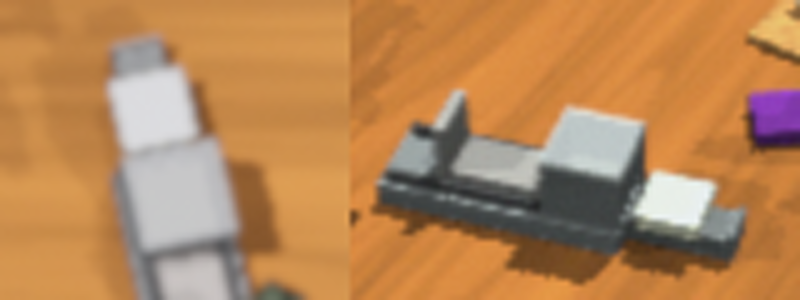

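Tablet_a lies on the ledge (top crop corners ~(108,78), (185,67), (200,137)). The slide is back and the tower is closed. Measuring the tablet's pose.

Run:
```python
from fit import *
T=lambda P:o(P,320,180); S=lambda P:o(np.array(P)-[350,0],250,180)
q=sq(22,34)
t=[('t2',T(a),b) for a,b in [((108,78),q[0]),((185,67),q[1]),((200,140),q[2])]]
t=[('t2',T((108,78)),(22,22,34)),('t2',T((185,67)),(22,-22,34)),('t2',T((200,138)),(-22,-22,34))]
s=[('s2',S(a),b) for a,b in zip([(718,180),(708,234),(635,223),(655,171)],q)]
for ob in(t,s,t+s): fit(ob,[609,-124,.22])
c,si=np.cos(np.radians(12.7)),np.sin(np.radians(12.7)); print(553.5+57.5*c,-137+57.5*si)
```

```text
[ 607.1 -124.6] 11.0
[[0.6, 0.2], [-0.3, -0.2], [-0.4, -0.0]]
[ 612.9 -129. ] 18.2
[[0.1, 0.7], [-0.5, -0.7], [0.8, -0.5], [-0.3, 0.6]]
[ 609.4 -126.2] 14.4
[[0.9, -0.0], [-0.2, -1.3], [0.5, -1.3], [-0.1, 0.2], [-1.6, -1.4], [-0.0, -1.8], [-0.2, -0.5]]
609.5932362768867 -124.35884324971184
```

```bash
python3 -c "
from workcell import env
import numpy as np
s=env.state();print(s['time_s'],s['ee_pos'],s['ee_rot'])
d=np.array([607.3,-124.8])-s['ee_pos'][:2];y=np.radians(12.7);print(d@[np.cos(y),np.sin(y)],d@[np.sin(y),-np.cos(y)])"
```

```text
6.8833 [ 415.26314802 -169.15193746  168.15486846] [179.78984504  -0.34581598  12.55419096]
197.08918791967062 -1.0482740788253042
```

>>> {"op": "move_arm", "data": {"plan": [{"tx":4,"ty":0,"tz":0,"wx":0,"wy":0,"wz":0},{"tx":4,"ty":0,"tz":0,"wx":0,"wy":0,"wz":0},{"tx":4,"ty":0,"tz":0,"wx":0,"wy":0,"wz":0},{"tx":4,"ty":-0.1,"tz":0,"wx":0,"wy":0,"wz":0},{"tx":3.7,"ty":0,"tz":0,"wx":0,"wy":0,"wz":0},{"tx":0,"ty":0,"tz":0,"wx":0,"wy":0,"wz":0},{"tx":0,"ty":0,"tz":0,"wx":0,"wy":0,"wz":0},{"tx":0,"ty":0,"tz":0,"wx":0,"wy":0,"wz":0}], "gripper": 7.5}}

```text
time_s: 7.55
ee_pos: [603.8, -124.5, 164.0]
ee_rot: [-179.9, 0.2, 12.6]
force: [-0.0, 0.2, -1.2]
gripper_width: 50.7
gripper_force: 0.0
```

>>> {"op": "move_arm", "data": {"plan": [{"tx":0.35,"ty":0.1,"tz":2,"wx":0,"wy":0,"wz":0},{"tx":0,"ty":0,"tz":2.5,"wx":0,"wy":0,"wz":0},{"tx":0,"ty":0,"tz":3,"wx":0,"wy":0,"wz":0},{"tx":0,"ty":0,"tz":2.5,"wx":0,"wy":0,"wz":0},{"tx":0,"ty":0,"tz":1.5,"wx":0,"wy":0,"wz":0},{"tx":0,"ty":0,"tz":0,"wx":0,"wy":0,"wz":0},{"tx":0,"ty":0,"tz":0,"wx":0,"wy":0,"wz":0}]}}

```text
time_s: 8.13
ee_pos: [606.9, -125.5, 50.6]
ee_rot: [-179.9, 0.1, 12.5]
force: [-0.2, 0.3, 0.3]
gripper_width: 75.0
gripper_force: 0.0
```

Down to z ≈ 20.5, then close gently.

>>> {"op": "move_arm", "data": {"plan": [{"tx":0,"ty":0,"tz":1,"wx":0,"wy":0,"wz":0},{"tx":0,"ty":0,"tz":1,"wx":0,"wy":0,"wz":0},{"tx":0,"ty":0,"tz":0.9,"wx":0,"wy":0,"wz":0},{"tx":0,"ty":0,"tz":0,"wx":0,"wy":0,"wz":0},{"tx":0,"ty":0,"tz":0,"wx":0,"wy":0,"wz":0},{"tx":0,"ty":0,"tz":0,"wx":0,"wy":0,"wz":0}]}}

```text
time_s: 8.63
ee_pos: [608.7, -125.2, 22.1]
ee_rot: [180.0, -0.0, 12.5]
force: [-0.6, -0.2, 0.4]
gripper_width: 74.8
gripper_force: 0.0
```

>>> {"op": "move_arm", "data": {"plan": [{"tx":0,"ty":0,"tz":0,"wx":0,"wy":0,"wz":0},{"tx":0,"ty":0,"tz":0,"wx":0,"wy":0,"wz":0},{"tx":0,"ty":0,"tz":0,"wx":0,"wy":0,"wz":0},{"tx":0,"ty":0,"tz":0,"wx":0,"wy":0,"wz":0},{"tx":0,"ty":0,"tz":0,"wx":0,"wy":0,"wz":0},{"tx":0,"ty":0,"tz":0,"wx":0,"wy":0,"wz":0},{"tx":0,"ty":0,"tz":0,"wx":0,"wy":0,"wz":0},{"tx":0,"ty":0,"tz":0,"wx":0,"wy":0,"wz":0}], "gripper": 3.5, "force": 12}}

```text
time_s: 9.3
ee_pos: [608.5, -125.2, 22.1]
ee_rot: [-180.0, -0.0, 12.5]
force: [-0.7, 0.2, 0.4]
gripper_width: 43.8
gripper_force: 12.0
```

>>> {"op": "move_arm", "data": {"plan": [{"tx":0,"ty":0,"tz":-0.5,"wx":0,"wy":0,"wz":0},{"tx":0,"ty":0,"tz":-1.5,"wx":0,"wy":0,"wz":0},{"tx":0,"ty":0,"tz":-2.5,"wx":0,"wy":0,"wz":0},{"tx":0,"ty":0,"tz":-3,"wx":0,"wy":0,"wz":0},{"tx":0,"ty":0,"tz":-2.5,"wx":0,"wy":0,"wz":0},{"tx":0,"ty":0,"tz":-2,"wx":0,"wy":0,"wz":0},{"tx":0,"ty":0,"tz":0,"wx":0,"wy":0,"wz":0}]}}

```text
time_s: 9.88
ee_pos: [611.2, -125.8, 147.1]
ee_rot: [179.8, -0.5, 12.5]
force: [0.5, 0.1, 0.0]
gripper_width: 43.9
gripper_force: 12.0
```

>>> {"op": "move_arm", "data": {"plan": [{"tx":0.26,"ty":-1.5,"tz":0,"wx":0,"wy":0,"wz":0},{"tx":0.44,"ty":-2.5,"tz":0,"wx":0,"wy":0,"wz":0},{"tx":0.6,"ty":-3.5,"tz":0,"wx":0,"wy":0,"wz":0},{"tx":0.62,"ty":-3.6,"tz":0,"wx":0,"wy":0,"wz":0},{"tx":0.62,"ty":-3.6,"tz":0,"wx":0,"wy":0,"wz":0},{"tx":0.62,"ty":-3.6,"tz":0,"wx":0,"wy":0,"wz":0},{"tx":0.6,"ty":-3.5,"tz":0,"wx":0,"wy":0,"wz":0},{"tx":0.44,"ty":-2.5,"tz":0,"wx":0,"wy":0,"wz":0},{"tx":0.32,"ty":-1.64,"tz":0,"wx":0,"wy":0,"wz":0},{"tx":0,"ty":0,"tz":0,"wx":0,"wy":0,"wz":0},{"tx":0,"ty":0,"tz":0,"wx":0,"wy":0,"wz":0}]}}

```text
time_s: 10.8
ee_pos: [594.8, 139.0, 140.2]
ee_rot: [180.0, 0.2, 12.7]
force: [0.3, 0.5, -0.2]
gripper_width: 44.1
gripper_force: 12.0
```

>>> {"op": "move_arm", "data": {"plan": [{"tx":0,"ty":0,"tz":0,"wx":0,"wy":0,"wz":0.06},{"tx":0,"ty":0,"tz":0,"wx":0,"wy":0,"wz":0.09},{"tx":0,"ty":0,"tz":0,"wx":0,"wy":0,"wz":0.09},{"tx":0,"ty":0,"tz":0,"wx":0,"wy":0,"wz":0.09},{"tx":0,"ty":0,"tz":0,"wx":0,"wy":0,"wz":0.05},{"tx":0,"ty":0,"tz":0,"wx":0,"wy":0,"wz":0},{"tx":0,"ty":0,"tz":0,"wx":0,"wy":0,"wz":0},{"tx":0,"ty":0,"tz":0,"wx":0,"wy":0,"wz":0}]}}

```text
time_s: 11.47
ee_pos: [595.9, 137.2, 141.5]
ee_rot: [180.0, 0.1, -9.2]
force: [0.6, 0.3, 0.6]
gripper_width: 43.8
gripper_force: 12.0
```

```bash
python3 -c "
from h import *
save('scene','s3')
from workcell import env
s=env.state();print(s['ee_pos'],s['ee_rot'],s['gripper_width'])
b=cv2.imread('pics/s3.png')[80:210,280:430]
cv2.imwrite('pics/c3.png',cv2.resize(b,None,fx=4.5,fy=4.5,interpolation=cv2.INTER_CUBIC))
" | tail -1
```

```text
[596.05359895 137.31708819 141.59945972] [ 1.79984768e+02  3.55406309e-02 -9.22282322e+00] 44.023962252166385
```

View pics/c3.png

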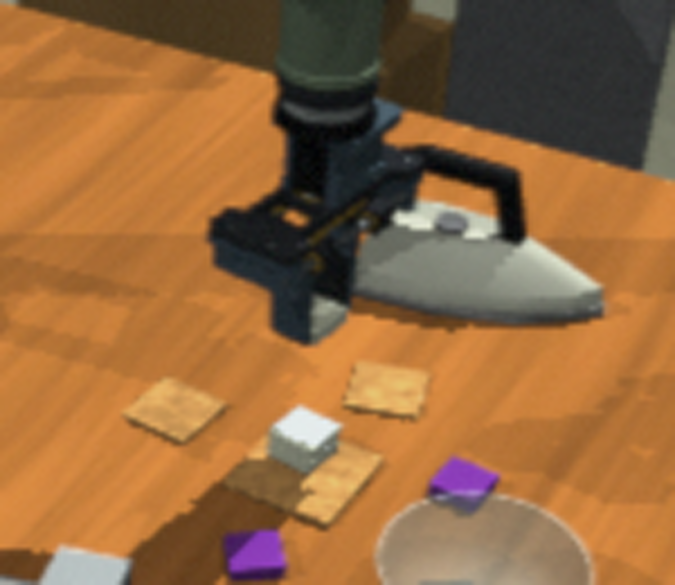

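>>> {"op": "move_arm", "data": {"plan": [{"tx":0.1,"ty":0,"tz":2,"wx":0,"wy":0,"wz":0},{"tx":0,"ty":0,"tz":2.5,"wx":0,"wy":0,"wz":0},{"tx":0,"ty":0,"tz":2.5,"wx":0,"wy":0,"wz":0},{"tx":0,"ty":0,"tz":1.6,"wx":0,"wy":0,"wz":0},{"tx":0,"ty":0,"tz":0.6,"wx":0,"wy":0,"wz":0},{"tx":0,"ty":0,"tz":0,"wx":0,"wy":0,"wz":0},{"tx":0,"ty":0,"tz":0,"wx":0,"wy":0,"wz":0},{"tx":0,"ty":0,"tz":0,"wx":0,"wy":0,"wz":0}]}}

```text
time_s: 12.18
ee_pos: [598.3, 137.9, 51.3]
ee_rot: [-179.9, -0.1, -9.2]
force: [-0.2, -0.5, -0.3]
gripper_width: 43.7
gripper_force: 12.0
```

```bash
python3 -c "
from h import *
save('scene','s4')
from workcell import env
s=env.state();print(s['ee_pos'],s['ee_rot'],s['gripper_width'])
b=cv2.imread('pics/s4.png')[140:200,315:390]
cv2.imwrite('pics/c4.png',cv2.resize(b,None,fx=10,fy=10,interpolation=cv2.INTER_CUBIC))
" | tail -1
```

```text
[598.3334374  137.89432086  51.4508038 ] [-1.79934812e+02 -1.57638017e-01 -9.22773564e+00] 43.60157686898872
```

View pics/c4.png

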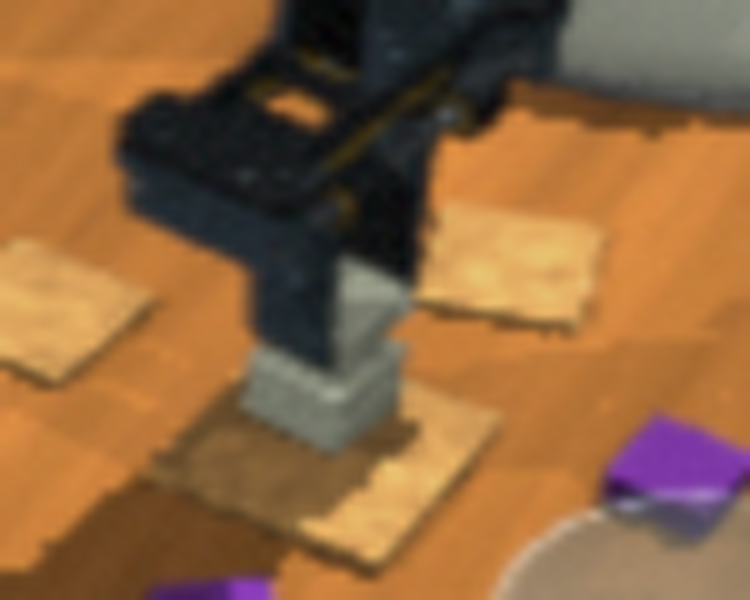

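The crop shows the held tablet over the pile: right corner ~(410,300) against the pile's ~(405,345), near edges ~335 against ~332. So it sits about 1–2 mm to the image right; I'll correct that and lower.

>>> {"op": "move_arm", "data": {"plan": [{"tx":-0.14,"ty":0.06,"tz":0.2,"wx":0,"wy":0,"wz":0},{"tx":0,"ty":0,"tz":0.3,"wx":0,"wy":0,"wz":0},{"tx":0,"ty":0,"tz":0.3,"wx":0,"wy":0,"wz":0},{"tx":0,"ty":0,"tz":0.25,"wx":0,"wy":0,"wz":0},{"tx":0,"ty":0,"tz":0,"wx":0,"wy":0,"wz":0},{"tx":0,"ty":0,"tz":0,"wx":0,"wy":0,"wz":0},{"tx":0,"ty":0,"tz":0,"wx":0,"wy":0,"wz":0}]}}

```text
time_s: 12.82
ee_pos: [595.8, 137.3, 39.4]
ee_rot: [-180.0, 0.0, -9.2]
force: [0.9, 0.4, -1.8]
gripper_width: 43.9
gripper_force: 12.0
```

>>> {"op": "move_arm", "data": {"plan": [{"tx":0.08,"ty":0,"tz":0.05,"wx":0,"wy":0,"wz":0},{"tx":0,"ty":0,"tz":0.05,"wx":0,"wy":0,"wz":0},{"tx":0,"ty":0,"tz":0,"wx":0,"wy":0,"wz":0},{"tx":0,"ty":0,"tz":0,"wx":0,"wy":0,"wz":0}]}}

```text
time_s: 13.15
ee_pos: [596.6, 137.2, 38.4]
ee_rot: [-180.0, 0.0, -9.2]
force: [-0.3, -0.2, -0.7]
gripper_width: 43.8
gripper_force: 12.0
```

Within ~0.5 mm of contact; release and rise.

>>> {"op": "move_arm", "data": {"plan": [{"tx":0,"ty":0,"tz":0.03,"wx":0,"wy":0,"wz":0},{"tx":0,"ty":0,"tz":0,"wx":0,"wy":0,"wz":0}]}}

```text
time_s: 13.32
ee_pos: [596.5, 137.2, 38.1]
ee_rot: [-180.0, 0.0, -9.2]
force: [0.0, -0.3, -0.5]
gripper_width: 44.1
gripper_force: 12.0
```

>>> {"op": "move_arm", "data": {"plan": [{"tx":0,"ty":0,"tz":0,"wx":0,"wy":0,"wz":0},{"tx":0,"ty":0,"tz":0,"wx":0,"wy":0,"wz":0},{"tx":0,"ty":0,"tz":0,"wx":0,"wy":0,"wz":0},{"tx":0,"ty":0,"tz":0,"wx":0,"wy":0,"wz":0},{"tx":0,"ty":0,"tz":0,"wx":0,"wy":0,"wz":0},{"tx":0,"ty":0,"tz":0,"wx":0,"wy":0,"wz":0},{"tx":0,"ty":0,"tz":-1.5,"wx":0,"wy":0,"wz":0},{"tx":0,"ty":0,"tz":-3,"wx":0,"wy":0,"wz":0},{"tx":0,"ty":0,"tz":-4,"wx":0,"wy":0,"wz":0},{"tx":0,"ty":0,"tz":-4,"wx":0,"wy":0,"wz":0}], "gripper": 7}}

```text
time_s: 14.15
ee_pos: [595.7, 137.0, 163.7]
ee_rot: [179.9, 0.1, -9.2]
force: [1.2, -0.0, 0.5]
gripper_width: 69.6
gripper_force: 0.0
```

>>> {"op": "move_arm", "data": {"plan": [{"tx":-4,"ty":0,"tz":0,"wx":0,"wy":0,"wz":0},{"tx":-4,"ty":0,"tz":0,"wx":0,"wy":0,"wz":0},{"tx":-4,"ty":0,"tz":0,"wx":0,"wy":0,"wz":0},{"tx":-4,"ty":0,"tz":0,"wx":0,"wy":0,"wz":0},{"tx":-4,"ty":0,"tz":0,"wx":0,"wy":0,"wz":0},{"tx":0,"ty":0,"tz":0,"wx":0,"wy":0,"wz":0},{"tx":0,"ty":0,"tz":0,"wx":0,"wy":0,"wz":0}]}}

```text
time_s: 14.73
ee_pos: [397.5, 169.4, 163.6]
ee_rot: [-180.0, -0.0, -9.1]
force: [1.8, -0.2, 0.2]
gripper_width: 70.2
gripper_force: 0.0
```

```bash
python3 -c "
from h import *
save('scene','s5');save('top','t5')
a=cv2.imread('pics/t5.png')[180:230,240:300];b=cv2.imread('pics/s5.png')[160:210,320:380]
cv2.imwrite('pics/c5.png',cv2.resize(np.hstack([a,b]),None,fx=6.6,fy=6.6,interpolation=cv2.INTER_CUBIC))
" | tail -1 | cut -c1-20
```

```text
{'vfov': 49.49960360
```

View pics/c5.png

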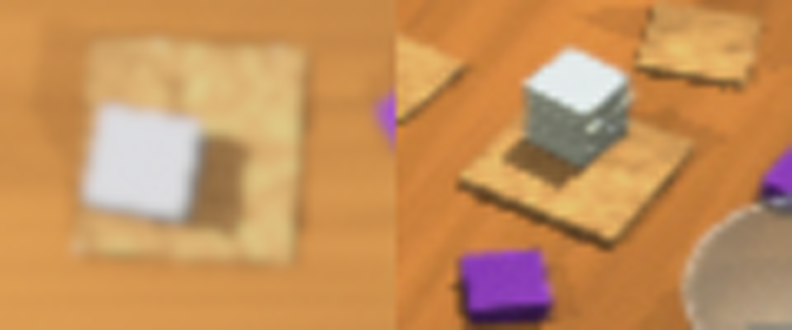

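The pile is three high, with flush sides (right edge ~628 px, left ~525 px) and square on the mat. Handing in.

```bash
python3 -c "
from workcell import env;print(env.job_done())"
```

```text
the job is handed in; nothing more can be done
None
```

The slide was pushed to its stop once and sprang back, and the dispensed tablet now sits squarely on the pile of two; the job was handed in at about 15 s, but the hand-in returned no verdict.

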